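# Lock the isolating valve

## Robot

A 7-joint arm with a two-finger parallel gripper is mounted at the origin on a cart in front of the work surface, level with it; the furniture and walls round the work are solid. World frame = base frame: x ahead of the robot, y to its left, z up, the work surface at z = 0. Lengths are in m, angles in rad, forces in N, time in s.
With the tool pointing down it reaches from about 0.425 to 0.925 m from the base axis. Payload 6.8 kg.
Tool frame: the origin (TCP) lies midway between the tips of the shut fingers; the grasp point (between the pads) lies 19 mm behind it; z points along the fingers, y is the line along which they close (so a half turn about z gives the same grasp; the last joint's range is limited). The gripper opens to 85 mm and grips with 20 to 120 N. Pads are 22 mm wide; open, the fingers measure 114 mm over their backs; the gripper's body (76 mm by 85 mm) begins 54 mm behind the grasp point. The pads swing forward as they close: fully open they stand 13 mm farther back than shut.
Start: joints at [1.016, 0.477, 0.022, 1.555, -0.011, 1.109, -0.083], TCP at [0.292, -0.609, 0.231] pointing down, gripper open.
Joint ranges: [-2.96, 2.96], [-0.34, 2.1], [-1.41, 1.46], [0.24, 2.44], [-1.37, 4.51], [0.17, 1.92], [-2.96, 2.96]. Speed limits (rad/s): [2.39, 2.39, 3.14, 3.14, 3.14, 3.14, 3.14].

## Interface

Orientations are given as a rotation vector (axis times angle).
In Python, from bench import r gives the robot as it stands.
- The arm moves only by the tool servo_tool, never from a script. Its arguments are lists of equal length, an entry for each row: "turn": the turn, a rotation vector about the world's x, y, z in units of 5 degrees (1.0 is 5 degrees), a list of three; "slide": the shift along the world's x, y, z in units of 30 mm (1.0 is 30 mm), a list of three; "hand": the opening, from 0 (shut) to 1 (fully open). In form: {"turn": [[rx, ry, rz], ...], "slide": [[dx, dy, dz], ...], "hand": [hand, ...]}. A call has 1 to 8 rows; each row is the pose to reach, as a shift and turn from the pose commanded when the call began; what a row does not reach only later rows make up. A row lasts 1/8 s, in which the tool goes at most 62.5 mm and 10.7 degrees, less where a joint would pass 70% of its speed; a pose out of reach is approached as far as the arm can. A call with a gripper value outside its range is refused whole. The fingers move at their own pace and stop on an object; "squeeze" is the grip in N (left out, the last holds). Time passes only in rows, so rows that repeat a pose let the fingers close. It gives the time, the measured TCP pose, the force, the opening and the grip force at its end, in the units of the state.
- r.get_obs(): the state, without advancing time (a new reading comes with each control period).
- r.grab_frame(name): name is "scene" or "top"; returns (picture, depth): 480x640x3 uint8, red, green, blue; 480x640 float32, m along the optical axis (not along the pixel's ray), 0 where there is no reading.
- r.get_calibration(name): a dict with "fovy" (degrees; the focal length in pixels is half the picture's height over the tangent of half this angle, whatever the lens; pixels are square), "cx", "cy" (the principal point, pixels), "k1" (the pictures are not rectified: a ray, as slopes to the right and down, at radius r is drawn at 1 + k1 r^2 times it, then the intrinsics apply), "R" (3x3) and "t" (3): a world point X has camera coordinates R X + t. Camera axes: x right, y down, z forward; pixel columns grow to the right and rows downward; lengths in m; the calibration is good to about 2 mm. A picture is of the moment at which its call begins. get_calibration takes no time and is no camera call.
- r.hand_in(): hands the job in; it is judged then, once.
The state is a dict: "clock": time; "joints": joint angles; "qvel": joint speeds; "tau": joint torques, N m; "tcp_pos": TCP position; "orientation": TCP orientation; "contact_force": force on the tool from outside, world axes, zero at the start; "moment": the same for the moment, N m; "grip_width": finger opening in m; "gripper_force": force on a finger pad.
Only numpy, scipy, OpenCV 4.12 (cv2) and the standard library are available. Lean on these libraries where they do the work, as an engineer would, in place of code of your own. Each camera call takes 0.05 s, during which the arm holds its last target. There are 200 camera calls.

## Task

Lock the pressure line's isolating valve: push the lever of its slotted disc round until the slot lines up with the locking bar, then push the bar by its post straight through the disc until it is fully home in the keeper. Only push with the fingers: do not lift the bar, and leave the loose things on the bench where they are. Finish with the hand clear.

Things in the scene. Friction and masses are not known exactly. Their poses are not given: they have to be found in the camera images.
- valve_block: Aluminium block fixed to the bench, 212 x 56 x 24 mm. Origin: on the bench, straight below the slotted disc's axis; x axis along the bar's travel towards the keeper, y to the left of that, z up. It spans x -152 to 60 mm. Rails on it (13 mm apart, tops 32 mm above the bench) guide the bar at x -151 to -32 mm. Brass hose barbs stick out 26 mm at the far end and the -y side.
- strap (a point): Top of the strap that bridges the rails just before the disc: 42 mm above the bench, at x -38 to -29 mm of the block's frame, 26 mm wide. The bar passes under it.
- keeper_end (a point): Inside of the keeper's end wall, 30 mm above the bench at x = 50 mm of the block's frame, where the bar's nose stops when fully home. The keeper is a roofed pocket beyond the disc, its mouth at x = 33 mm, 14 mm wide, top 42 mm above the bench.
- disc (a joint): Turn of the slotted steel disc, rad, clockwise from above positive. 0: slot in line with the bar, lever along the block's -y. Starts at 0.4 to 1.1, lever swung towards -x. Range -0.9 to 1.3, no stop at 0; friction (0.05 N m, 1 N at the knob) keeps it where left. Disc 50 mm across, top 39 mm above the bench; slot 14 mm wide, right across, open above. Within 0.1 of 0 the bar's nose centres it.
- disc_knob (a point): Middle of the upright round black knob on the end of the disc's lever: 15 mm in diameter, from 49 to 83 mm above the bench (this point at 66 mm), 52 mm from the disc's axis, turning with the disc. The lever below it is a flat bar 12 mm wide, 43 to 49 mm above the bench.
- bar_nose (a point): Front end of the loose steel locking bar, half-way up it (30 mm above the bench). Bar 10 mm wide, 12 high, 106 long, about 0.15 kg, nose tapered to 5 mm over its last 12 mm; it lies flat between the rails and slides with light friction. This frame's x axis points along the bar, nose forward. Starts at x -44 to -30 mm of the block's frame; home at 50 mm.
- bar_post (a point): Middle of the upright round post, 12 mm in diameter, standing on the bar 96 mm behind its nose, from 36 to 69 mm above the bench (this point at 52 mm). Push its back (the side away from the disc) along the block's +x; with the bar home it stands at x = -46 mm of the block's frame.
- weight_a: Loose brass weight, bystander: 36 mm in diameter, 40 mm tall; origin at the centre of its underside.
- ptfe_tape: Loose black roll of tape, bystander: 59 x 57 mm, 19 mm high; origin at the centre of its underside.
Not all that is in view belongs to the job. There is more than one size of the part that bears bar_nose; the job needs the larger.

How it is judged:
On the way, in this order (a step that is already met when the one before it is completed fails the run):
1. the disc is turned until its slot lines up with the bar, before the bar is home (value of joint disc between -0.12 and 0.12 rad and x of bar_nose in the frame of valve_block below 0.03 m), for 0.2 s.
2. the bar is pushed through the slot and home in the keeper (x of bar_nose in the frame of valve_block above 0.045 m), for 0.2 s.
At the end, for the whole second after the job is handed in: The bar lies flat through the disc's slot with its nose in the keeper, within 5 mm of the end wall and 5 mm of the middle line; the disc is in line within 0.12 rad; the loose bystanders are within 30 mm of where they stood (x of bar_nose in the frame of valve_block above 0.045 m and y of bar_nose in the frame of valve_block between -0.005 and 0.005 m and z of bar_nose in the frame of valve_block between 0.026 and 0.034 m and value of joint disc between -0.12 and 0.12 rad and angle between bar_post's own z axis and vertical below 0.08 rad and distance of each of weight_a, ptfe_tape from where it was at the start of the episode below 0.03 m); the robot touches nothing.
It fails at once if the bar is lifted (its post raised more than 12 mm) (z of bar_post in the frame of valve_block above 0.0645 m).
It fails at once if the weight is moved more than 30 mm (distance of weight_a from where it was at the start of the episode above 0.03 m).
It fails at once if the tape roll is moved more than 30 mm (distance of ptfe_tape from where it was at the start of the episode above 0.03 m).
It also fails if it takes over 51 s, if anything falls off the work surface, if the arm or the gripper's body presses on something with over 40 N, if the wrist force passes 120 N, or if a joint passes its speed limit or range.

## Working session

There is one attempt and no reset: what is moved stays moved. The work goes in short steps, Python scripts to look and compute and a tool call to move; the robot and the scene stay as the last step left them, time stands still between calls to the robot, and variables do not carry over. Pictures are saved under pics/ and viewed, at most 10 in all, crops included, and the job is handed in when it is done.

Besides the shell and the picture viewer there is one more tool, called after "Emit:" in YAML: its name, and indented under it one key for each argument. servo_tool: Moves the arm, as the interface text tells. Its arguments: {"type":"object","properties":{"turn":{"type":"array"},"slide":{"type":"array"},"hand":{"type":"array"},"squeeze":{"type":"number"}},"required":["turn","slide","hand"]}

```bash
mkdir -p pics; cat > h.py <<'E'
import numpy as np,cv2
from bench import r
def cap(n,tag):
    p,d=r.grab_frame(n); cv2.imwrite(f'pics/{tag}.png',p[:,:,::-1]); np.save(f'pics/{tag}.npy',d); return p,d
def ray(n,u,v):
    c=r.get_calibration(n); f=240/np.tan(np.radians(c['fovy'])/2)
    K=np.array([[f,0,c['cx']],[0,f,c['cy']],[0,0,1.]])
    s=cv2.undistortPoints(np.array([[[u,v]]],float),K,np.array([c['k1'],0,0,0,0.]))[0,0]
    R=np.array(c['R']);t=np.array(c['t']); return -R.T@t, R.T@np.array([s[0],s[1],1.])
def atz(n,u,v,z):
    o,d=ray(n,u,v); return o+d*(z-o[2])/d[2]
def atd(n,u,v,D):
    o,d=ray(n,u,v); return o+d*D[int(round(v)),int(round(u))]
E
python3 - <<'E'
from h import *
for n in('scene','top'):
    cap(n,n+'0'); c=r.get_calibration(n); print(n,c['fovy'],-np.array(c['R']).T@c['t'])
print(r.get_obs())
E
```

```text
scene 52.18894931654075 [0.12554101 0.38898918 0.45808135]
top 44.392937389905214 [ 0.50744676 -0.22350202  1.02190797]
{'clock': 0.1, 'joints': array([ 1.01589598,  0.47773008,  0.02235356,  1.5563358 , -0.01149723,
        1.10928107, -0.08309225]), 'qvel': array([-4.36373115e-05, -1.73401899e-03, -7.12689959e-04, -1.66007964e-03,
        6.12705169e-04, -1.29853342e-03,  1.39728036e-03]), 'tau': array([ 3.01744672e-03, -5.97762966e+01,  1.61294080e+00, -2.81959516e+01,
        1.27173439e-02,  4.97447400e-03, -2.68329188e-05]), 'tcp_pos': array([ 0.29141485, -0.60827635,  0.23042175]), 'orientation': array([-3.06200220e+00, -6.95694868e-01,  7.56311939e-04]), 'contact_force': array([ 0.60490849, -0.10880792, -0.89214134]), 'moment': array([-0.04505556,  0.04509862,  0.02570038]), 'gripper_force': 0.0, 'grip_width': 0.08528427230462207}
```

View pics/top0.png

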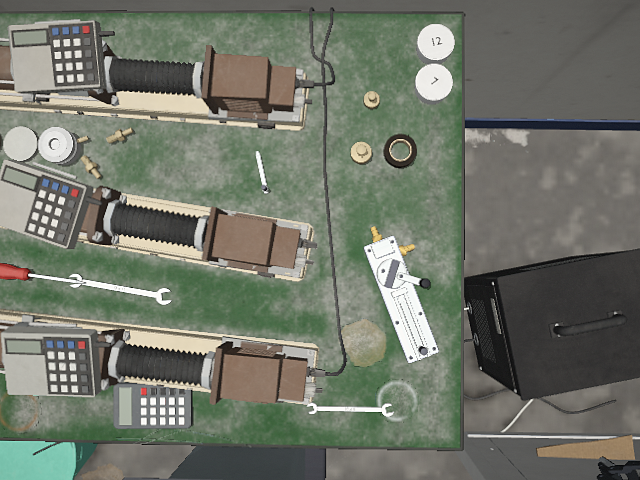

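View pics/scene0.png

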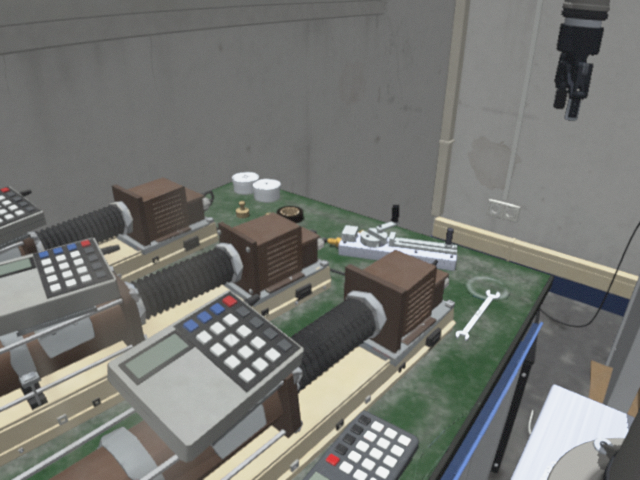

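The top view shows the valve block at about (400,300): barbs at the upper end (377,235), disc at (391,272), knob at (425,284) and post at (423,351). There are two candidates for the bar. One is the white piece lying loose at (262,170), which is small. The other lies in the block's rails, (398,290) to (423,351), and fits the description. I'll confirm with an enlarged crop.

```bash
python3 - <<'E'
from h import *
p=cv2.imread('pics/top0.png')
a=cv2.resize(p[225:370,345:450],None,fx=4,fy=4,interpolation=cv2.INTER_CUBIC)
b=cv2.resize(p[140:200,235:285],None,fx=4,fy=4,interpolation=cv2.INTER_CUBIC)
o=np.zeros((580,640,3),np.uint8);o[:,:420]=a;o[:240,430:630]=b;cv2.imwrite('pics/crop1.png',o)
D=np.load('pics/top0.npy')
for q in [(257,152),(266,189),(425,284),(423,351),(391,272),(377,235),(361,153),(400,151)]: print(q,atd('top',*q,D).round(4))
E
```

```text
(257, 152) [ 0.7239 -0.0706  0.0112]
(266, 189) [ 0.6587 -0.0881  0.015 ]
(425, 284) [ 0.4994 -0.3536  0.0834]
(423, 351) [ 0.3918 -0.3533  0.069 ]
(391, 272) [ 0.5184 -0.3043  0.0231]
(377, 235) [ 0.5813 -0.2802  0.0188]
(361, 153) [ 0.7183 -0.2507  0.0378]
(400, 151) [ 0.7304 -0.3198  0.0011]
```

View pics/crop1.png

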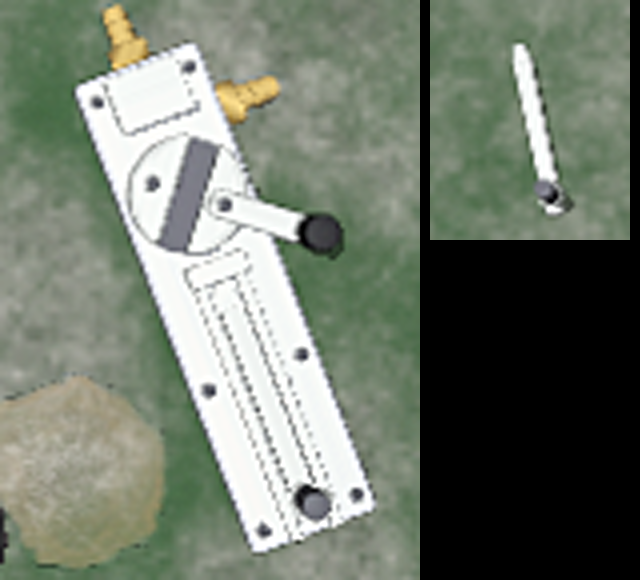

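The crop confirms it: the bar with the grey post (crop 314,500) lies in the block's rails under the strap. The loose piece is shorter, about 70 mm, so it's the wrong size.

```bash
python3 - <<'E'
from h import *
P=lambda x,y,z: atz('top',(x+.5)/4-.5+345,(y+.5)/4-.5+225,z)[:2]
c=[P(*q,.024) for q in[(78,90),(193,43),(374,507),(255,552)]]
F=(c[0]+c[1])/2;N=(c[2]+c[3])/2
print('len',np.linalg.norm(F-N),'w',np.linalg.norm(c[0]-c[1]),np.linalg.norm(c[2]-c[3]))
ex=(F-N)/np.linalg.norm(F-N);ey=np.array([-ex[1],ex[0]]);yaw=np.degrees(np.arctan2(ex[1],ex[0]))
O=(F+N)/2+ex*(.152-.106)
print('O',O,'ex',ex,'yaw',yaw,'disc',P(187,193,.039))
for n,q in dict(knob=(319,232,.083),post=(315,501,.069)).items():
    w=P(*q);d=w-O;print(n,w,'blk',d@ex,d@ey,np.linalg.norm(d), 'ang',np.arctan2(-d@ex,-d@ey))
o=r.get_obs();print(cv2.Rodrigues(o['orientation'])[0].round(3),o['tcp_pos'])
E
```

```text
len 0.20889826864528924 w 0.052741723185736035 0.05351580693579335
O [ 0.51599829 -0.30418952] ex [0.92890174 0.37032628] yaw 21.735740972260647 disc [ 0.51680367 -0.30366533]
knob [ 0.50161514 -0.35265934] blk -0.031310184740556204 -0.039697249334296414 0.05055886938210798 ang 0.6678275921544886
post [ 0.39355507 -0.35385075] blk -0.132128579681383 -0.0007864676746713318 0.13213092030264104 ang 1.5648441067025842
[[ 0.902  0.432 -0.001]
 [ 0.432 -0.902  0.001]
 [-0.    -0.002 -1.   ]] [ 0.29141485 -0.60827635  0.23042175]
```

Emit:
servo_tool:
  turn:
    - [0,0,-0.2]
    - [0,0,-0.4]
    - [0,0,-0.6]
    - [0,0,-0.8]
    - [0,0,-0.8]
    - [0,0,-0.8]
    - [0,0,-0.8]
    - [0,0,-0.8]
  slide:
    - [0.8,1.0,0]
    - [1.7,2.2,0]
    - [2.6,3.4,0]
    - [3.5,4.6,0]
    - [4.4,5.8,0]
    - [5.2,7.0,0]
    - [6.0,7.9,0]
    - [6.0,7.9,-1.0]
  hand: [0,0,0,0,0,0,0,0]

```text
clock: 1.1
tcp_pos: [0.4759, -0.3689, 0.2029]
orientation: [3.082, 0.598, 0.008]
contact_force: [-0.0, -0.3, -0.2]
grip_width: 0.0001
gripper_force: 0.0
```

Emit:
servo_tool:
  turn:
    - [0,0,0]
    - [0,0,0]
    - [0,0,0]
    - [0,0,0]
    - [0,0,0]
    - [0,0,0]
  slide:
    - [-0.1,0,-1.2]
    - [-0.1,0,-2.4]
    - [-0.1,0,-3.6]
    - [-0.1,0,-4.6]
    - [-0.1,0,-4.8]
    - [-0.1,0,-4.8]
  hand: [0,0,0,0,0,0]

```text
clock: 1.85
tcp_pos: [0.4688, -0.3718, 0.0575]
orientation: [-3.086, -0.589, 0.0]
contact_force: [-0.1, -0.7, -0.8]
grip_width: 0.0001
gripper_force: 0.0
```

```bash
cat >> h.py <<'E'
O=np.array([.516,-.304]);ex=np.array([.929,.370]);ey=np.array([-.370,.929])
def blk(w): d=np.asarray(w)[:2]-O; return np.array([d@ex,d@ey]).round(4)
def wld(x,y): return O+ex*x+ey*y
E
python3 - <<'E'
from h import *
o=r.get_obs();print(o['tcp_pos'],blk(o['tcp_pos']),o['contact_force'],cv2.Rodrigues(o['orientation'])[0].round(3))
cap('top','t1');p=cv2.imread('pics/t1.png')
cv2.imwrite('pics/c2.png',cv2.resize(p[225:370,345:480],None,fx=4,fy=4,interpolation=cv2.INTER_CUBIC))
print(wld(-.019,-.05)-o['tcp_pos'][:2])
E
```

```text
[ 0.46876451 -0.37180038  0.05752672] [-0.069  -0.0455] [-0.10292249 -0.66432045 -0.81275403] [[ 0.93   0.368 -0.   ]
 [ 0.368 -0.93   0.   ]
 [-0.    -0.    -1.   ]]
[0.04808449 0.01432038]
```

View pics/c2.png

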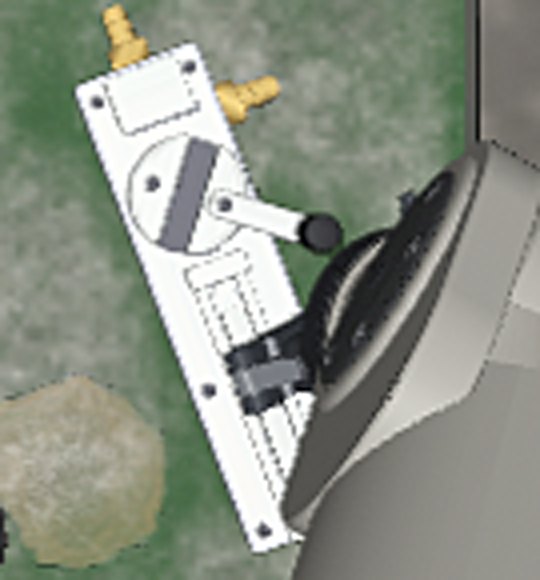

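The fingers stand about 20 mm behind the knob (crop 320,232), and the knob hasn't moved. Pushing.

Emit:
servo_tool:
  turn:
    - [0,0,0]
    - [0,0,0]
    - [0,0,0]
    - [0,0,0]
    - [0,0,0]
    - [0,0,0]
    - [0,0,0]
    - [0,0,0]
  slide:
    - [0.25,0.08,0]
    - [0.5,0.15,0]
    - [0.75,0.22,0]
    - [1.0,0.3,0]
    - [1.2,0.36,0]
    - [1.4,0.42,0]
    - [1.4,0.42,0]
    - [1.4,0.42,0]
  hand: [0,0,0,0,0,0,0,0]

```text
clock: 2.9
tcp_pos: [0.511, -0.3584, 0.0572]
orientation: [-3.085, -0.59, -0.001]
contact_force: [0.6, -0.1, 0.2]
grip_width: -0.0002
gripper_force: 0.0
```

```bash
python3 - <<'E'
from h import *
o=r.get_obs();print(o['tcp_pos'],blk(o['tcp_pos']),o['contact_force'])
cap('top','t2');p=cv2.imread('pics/t2.png')
cv2.imwrite('pics/c3.png',cv2.resize(p[230:310,360:460],None,fx=6,fy=6,interpolation=cv2.INTER_CUBIC))
E
```

```text
[ 0.51097085 -0.35839671  0.05724506] [-0.0248 -0.0487] [ 0.58510914 -0.066093    0.16791165]
```

View pics/c3.png

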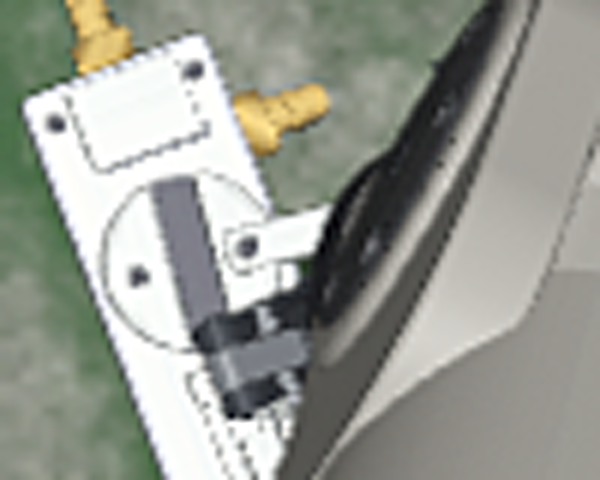

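The slot now runs from about (174,182) to (208,315). The disc's screw line, (138,277) to (247,247), is 15.4° against the block's 21.5°, so the disc is at about 0.10 rad. It needs about 5.5 mm more.

Emit:
servo_tool:
  turn:
    - [0,0,0]
    - [0,0,0]
    - [0,0,0]
    - [0,0,0]
  slide:
    - [0.09,0.03,0]
    - [0.17,0.07,0]
    - [0.17,0.07,0]
    - [0.17,0.07,0]
  hand: [0,0,0,0]

```text
clock: 3.45
tcp_pos: [0.5159, -0.3568, 0.0573]
orientation: [-3.086, -0.589, -0.0]
contact_force: [1.2, 0.4, -1.0]
grip_width: 0.0001
gripper_force: 0.0
```

```bash
python3 - <<'E'
from h import *
o=r.get_obs();print(o['tcp_pos'],blk(o['tcp_pos']),o['contact_force'])
print(wld(-.06,-.05)-o['tcp_pos'][:2], wld(-.17,0)-wld(-.06,-.05))
E
```

```text
[ 0.51594525 -0.35684463  0.05731744] [-0.0196 -0.0491] [ 1.19214809  0.41732438 -1.03151202]
[-0.03718525 -0.01580537] [-0.12069  0.00575]
```

Emit:
servo_tool:
  turn:
    - [0,0,0]
    - [0,0,0]
    - [0,0,0]
    - [0,0,0]
    - [0,0,0]
    - [0,0,0]
    - [0,0,0]
    - [0,0,0]
  slide:
    - [-0.6,-0.25,0]
    - [-1.2,-0.5,0.3]
    - [-1.25,-0.5,1.4]
    - [-2.0,-0.5,1.8]
    - [-3.2,-0.4,1.8]
    - [-4.4,-0.3,1.8]
    - [-5.3,-0.3,1.8]
    - [-5.3,-0.3,1.8]
  hand: [0,0,0,0,0,0,0,0]

```text
clock: 4.45
tcp_pos: [0.3529, -0.367, 0.1118]
orientation: [-3.087, -0.582, 0.002]
contact_force: [0.2, -0.2, 0.2]
grip_width: -0.0001
gripper_force: 0.0
```

```bash
python3 - <<'E'
from h import *
o=r.get_obs();print(o['tcp_pos'],blk(o['tcp_pos']),o['contact_force'])
cap('top','t3');p=cv2.imread('pics/t3.png')
cv2.imwrite('pics/c4.png',cv2.resize(p[225:370,345:480],None,fx=4,fy=4,interpolation=cv2.INTER_CUBIC))
E
```

```text
[ 0.35293815 -0.36695645  0.11181071] [-0.1748  0.0018] [ 0.16430857 -0.16587495  0.19872909]
```

View pics/c4.png

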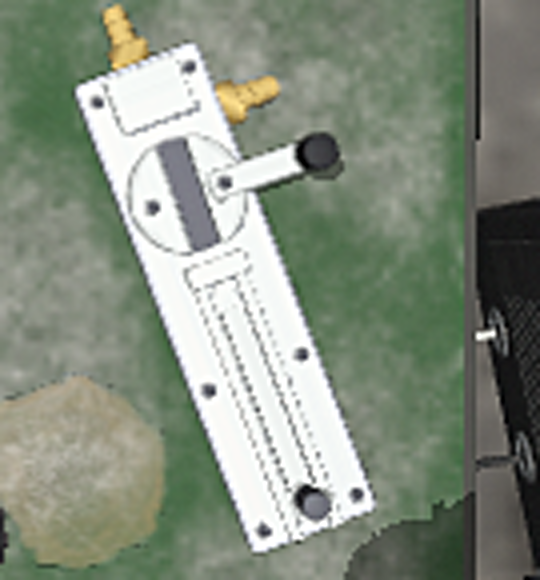

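```bash
python3 - <<'E'
from h import *
P=lambda x,y,z: atz('top',(x+.5)/4-.5+345,(y+.5)/4-.5+225,z)[:2]
a,b=blk(P(152,207,.039)),blk(P(225,182,.049));print(a,b)
k=blk(P(318,151,.083));print('knob',k,np.arctan2(-k[0],-k[1]))
# slot edges by intensity: fit min-area rect of grey slot
p=cv2.cvtColor(cv2.imread('pics/t3.png'),cv2.COLOR_BGR2GRAY)[255:292,377:402]
p=cv2.resize(p,None,fx=8,fy=8,interpolation=cv2.INTER_CUBIC)
m=((p<165)&(p>70)).astype(np.uint8)
n,l,s,c=cv2.connectedComponentsWithStats(m)
i=max(range(1,n),key=lambda i:s[i,4]*(abs(c[i][0]-100)<50)); ys,xs=np.where(l==i)
vx,vy,x0,y0=cv2.fitLine(np.c_[xs,ys].astype(np.float32),cv2.DIST_L2,0,.01,.01).ravel()
f=lambda t: blk(atz('top',377+(x0+t*vx)/8,255+(y0+t*vy)/8,.03)[:2])
A,B=f(-90),f(90);d=B-A if B[0]>A[0] else A-B;print(s[i],A,B,'slot vs block',np.arctan2(d[1],d[0]))
E
```

```text
[0.0006 0.0157] [-0.0003 -0.0155]
knob [-0.0012 -0.0512] 0.023433209879467582
[   56    35   131   236 14191] [ 0.018  -0.0022] [-0.0198 -0.0007] slot vs block -0.03966172992312753
```

The slot is at about 0.03 rad, which is good enough because the nose centres it within 0.1. Lowering behind the post.

Emit:
servo_tool:
  turn:
    - [0,0,0]
    - [0,0,0]
    - [0,0,0]
    - [0,0,0]
    - [0,0,0]
  slide:
    - [0,-0.07,-0.7]
    - [0.02,-0.07,-1.4]
    - [0.02,-0.07,-2.0]
    - [0.02,-0.07,-2.0]
    - [0.02,-0.07,-2.0]
  hand: [0,0,0,0,0]

```text
clock: 5.12
tcp_pos: [0.3581, -0.3685, 0.052]
orientation: [3.085, 0.589, 0.001]
contact_force: [-0.8, 0.5, -0.1]
grip_width: -0.0002
gripper_force: 0.0
```

```bash
python3 - <<'E'
from h import *
o=r.get_obs();print(o['tcp_pos'],blk(o['tcp_pos']),o['contact_force'])
print((wld(-.066,-.0005)-o['tcp_pos'][:2])/.03)
E
```

```text
[ 0.3581147  -0.36852083  0.05196759] [-0.1705 -0.0015] [-0.81885564  0.5295596  -0.05260861]
[3.22520986 1.32121093]
```

Emit:
servo_tool:
  turn:
    - [0,0,0]
    - [0,0,0]
    - [0,0,0]
    - [0,0,0]
    - [0,0,0]
    - [0,0,0]
    - [0,0,0]
    - [0,0,0]
  slide:
    - [0.3,0.13,0]
    - [0.6,0.26,0]
    - [0.85,0.36,0]
    - [1.1,0.46,0]
    - [1.35,0.56,0]
    - [1.6,0.66,0]
    - [1.8,0.74,0]
    - [1.8,0.74,0]
  hand: [0,0,0,0,0,0,0,0]

```text
clock: 6.12
tcp_pos: [0.4123, -0.3454, 0.0513]
orientation: [-3.086, -0.59, -0.001]
contact_force: [0.3, -0.8, -1.3]
grip_width: 0.0002
gripper_force: 0.0
```

Emit:
servo_tool:
  turn:
    - [0,0,0]
    - [0,0,0]
    - [0,0,0]
    - [0,0,0]
    - [0,0,0]
    - [0,0,0]
    - [0,0,0]
    - [0,0,0]
  slide:
    - [0.2,0.08,0]
    - [0.4,0.16,0]
    - [0.6,0.24,0]
    - [0.8,0.32,0]
    - [1.0,0.4,0]
    - [1.2,0.48,0]
    - [1.4,0.56,0]
    - [1.4,0.56,0]
  hand: [0,0,0,0,0,0,0,0]

```text
clock: 7.12
tcp_pos: [0.4543, -0.3287, 0.0514]
orientation: [3.085, 0.59, 0.001]
contact_force: [1.4, 0.2, -0.8]
grip_width: -0.0003
gripper_force: 0.0
```

Not at the stop yet. Continuing in small steps until the force rises.

Emit:
servo_tool:
  turn:
    - [0,0,0]
    - [0,0,0]
    - [0,0,0]
    - [0,0,0]
  slide:
    - [0.05,0.02,0]
    - [0.1,0.04,0]
    - [0.1,0.04,0]
    - [0.1,0.04,0]
  hand: [0,0,0,0]

```text
clock: 7.62
tcp_pos: [0.4562, -0.3281, 0.0513]
orientation: [3.086, 0.588, -0.0]
contact_force: [-0.6, -1.2, 0.8]
grip_width: -0.0003
gripper_force: 0.5
```

Emit:
servo_tool:
  turn:
    - [0,0,0]
    - [0,0,0]
    - [0,0,0]
    - [0,0,0]
  slide:
    - [0.05,0.02,0]
    - [0.1,0.04,0]
    - [0.1,0.04,0]
    - [0.1,0.04,0]
  hand: [0,0,0,0]

```text
clock: 8.12
tcp_pos: [0.4584, -0.3272, 0.0513]
orientation: [-3.086, -0.587, 0.002]
contact_force: [-5.4, -2.1, 3.4]
grip_width: 0.0002
gripper_force: 2.6
```

The force rose to 6 N at block x = -62 mm, and the home position was predicted at -63 mm. Backing off and clearing.

Emit:
servo_tool:
  turn:
    - [0,0,0]
    - [0,0,0]
    - [0,0,0]
    - [0,0,0]
    - [0,0,0]
    - [0,0,0]
    - [0,0,0]
    - [0,0,0]
  slide:
    - [-0.4,-0.16,0]
    - [-1.0,-0.4,0]
    - [-1.0,-0.4,1.0]
    - [-1.0,-0.4,2.0]
    - [-2.0,-0.8,3.0]
    - [-3.2,-1.2,3.5]
    - [-4.0,-1.6,3.5]
    - [-4.0,-1.6,3.5]
  hand: [0,0,0,0,0,0,0,0]

```text
clock: 9.12
tcp_pos: [0.3363, -0.3761, 0.1565]
orientation: [3.087, 0.581, -0.001]
contact_force: [0.4, 0.0, -1.0]
grip_width: 0.0001
gripper_force: 0.0
```

```bash
python3 - <<'E'
from h import *
o=r.get_obs();print(o['tcp_pos'],blk(o['tcp_pos']),o['contact_force'])
cap('top','t4');p=cv2.imread('pics/t4.png')
cv2.imwrite('pics/c5.png',cv2.resize(p[225:370,345:480],None,fx=4,fy=4,interpolation=cv2.INTER_CUBIC))
E
```

```text
[ 0.33625736 -0.37609219  0.15646663] [-0.1937 -0.0005] [ 0.38261344  0.01371737 -0.99012044]
```

View pics/c5.png

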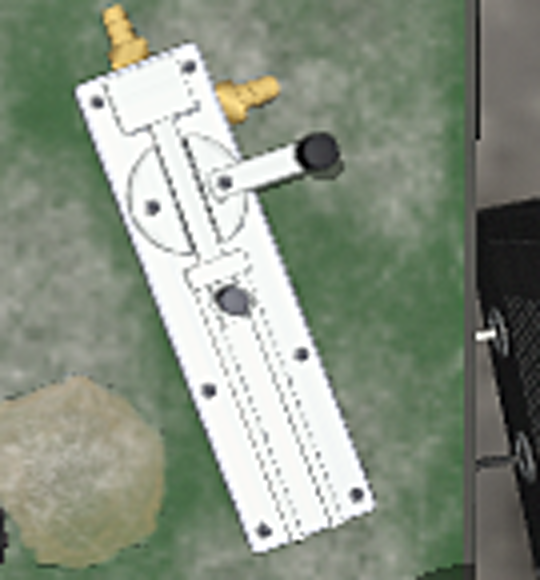

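The bar runs through the disc's slot into the keeper, with the post at (233,300), just before the strap. The disc is in line. I'll check the post's position and hand in.

```bash
python3 - <<'E'
from h import *
w=atz('top',(233.5)/4-.5+345,(300.5)/4-.5+225,.069)[:2];b=blk(w);print(b)
if b[0]>-.0495: print(r.hand_in())
E
```

```text
[-0.0453  0.0006]
the job is handed in; nothing more can be done
None
```

The valve is locked and the job is handed in at about 9 s: the disc is lined up, the bar is home with its post measured at x = -45 mm (home is -46 mm), and the hand is clear. The judge's result wasn't shown.

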